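# Put the ratchet away and lower the tool case's heavy lid

### The arm

A 6-joint arm with a two-finger parallel gripper is mounted at the origin on the work surface. World frame = base frame: x ahead of the robot, y to its left, z up, the work surface at z = 0. Lengths are in m, angles in rad, forces in N, time in s.
With the tool pointing down it reaches from about 0.25 to 0.775 m from the base axis. Payload 4 kg.
Tool frame: the origin (TCP) lies midway between the tips of the shut fingers; the grasp point (between the pads) lies 19 mm behind it; z points along the fingers, y is the direction in which the jaws open and shut (so a half turn about z gives the same grasp; the last joint's range is limited). The gripper opens to 94 mm and grips with 3 to 60 N. Pads are 16 mm wide; open, the fingers measure 119 mm over their backs; the gripper's body (75 mm by 177 mm) begins 78 mm behind the grasp point.
Start: joints at [-1.329, 0.087, 1.371, -0, 1.684, -0.103], TCP at [0.186, -0.518, 0.206] pointing down, gripper open.
Joint ranges: [-3.1, 3.1], [-0.76, 2.03], [0.27, 2.55], [-1.08, 4.22], [0.17, 2.65], [-2.57, 2.57]. Speed limits (rad/s): [2.79, 2.79, 3.14, 3.14, 3.14, 3.14].

### API

Orientations are given as [roll, pitch, yaw] about the fixed x, y, z axes, in that order (R = Rz(yaw) Ry(pitch) Rx(roll)).
In Python, from bench import robot gives the robot as it stands.
- The arm moves only by the tool drive_tool, never from a script. Its argument "series" is a list that holds one entry, the list of rows, each a list of 7 numbers: the turn, a rotation vector about the tool's x, y, z in rad, then the shift along the tool's x, y, z in cm, then the opening in per cent of the stroke, from 0 (shut) to 100 (fully open). In form: [[[rx, ry, rz, tx, ty, tz, fingers], ...]]. A call has 1 to 20 rows; each row is the pose to reach, as a shift and turn from the pose measured when the call began, along the tool's axes at that moment; what a row does not reach only later rows make up. A row lasts 1/10 s, in which the tool goes at most 50 mm and 8.59 degrees, less where a joint would pass 70% of its speed; a pose out of reach is approached as far as the arm can. A call with a gripper value outside its range is refused whole. The fingers move at their own pace and stop on an object; the grip force is fixed at half the most. Time passes only in rows, so rows that repeat a pose let the fingers close. It gives the time, the measured TCP pose, the force and the opening at its end, in the units of the state.
- robot.get_obs(): the state, without advancing time (a new reading comes with each control period).
- robot.snapshot(name): name is "scene" or "top"; returns a dict with "img" (400x640x3 uint8, blue, green, red), "depth" (400x640 float32, m along the optical axis (not along the pixel's ray), 0 where there is no reading), "vertical_fov" (degrees; the focal length in pixels is half the picture's height over the tangent of half this angle, whatever the lens; pixels are square), "cx", "cy" (the principal point, pixels), "dist_coeffs" ([k1, k2, p1, p2, k3] as OpenCV has them; the pictures are not rectified), "rvec" (rotation vector, rad) and "tvec" (3), from world to camera coordinates, as OpenCV has them. Camera axes: x right, y down, z forward; pixel columns grow to the right and rows downward; lengths in m; the calibration is good to about 2 mm. A picture is of the moment at which its call begins.
- robot.close_job(): hands the job in, once; it reports no verdict.
The state is a dict: "time": time; "joint_positions": joint angles; "qvel": joint speeds; "joint_torque": joint torques, N m; "tool_pos": TCP position; "ee_rot": TCP orientation; "wrist_force": force on the tool from outside, world axes, zero at the start; "wrist_torque": the same for the moment, N m; "width": finger opening in m.
Only numpy, scipy, OpenCV 4.12 (cv2) and the standard library are available. Lean on these libraries where they do the work, as an engineer would, in place of code of your own. Each camera call takes 0.05 s, during which the arm holds its last target.

### The job

Put the red-handled ratchet back in the orange-lined bay of the open tool case and let go of it. Then close the case's heavy lid, holding it against its weight all the way down so that it ends fully shut without slamming. Leave the other things on the bench where they are.

Things in the scene. Friction and masses are not known exactly. Their poses are not given: they have to be found in the camera images.
- ratchet_center (a point): Loose ratchet lying flat, 185 mm long, 0.35 kg. Red square-section grip with black bands, 100 mm long, 26 mm wide, 26 mm high; steel neck 14 mm wide; round steel head 36 mm across, 24 mm high. Point: on its axis near its balance point, 13 mm above its underside, in the grip, which reaches from 85 mm behind it to 15 mm ahead. x runs from grip to head, y across, z up.
- bay (a point): Bay for the ratchet, front half of the case, lined orange: flat floor 110 mm (x) by 284 mm (y). Point: middle of that floor, 12 mm above the bench. x runs level from the case's front wall to its hinge, y along the case, z up. A grey divider 30 mm high stands at x = +55 mm; beyond it a row of fixed steel sockets up to 36 mm above the bay floor.
- case: Black tool case, fixed to the bench, 200 mm (x, front to hinge) by 300 mm (y, along the hinge). Walls 8 mm thick, rim 62 mm above the bench (50 mm above the bay floor). Origin: centre of its underside, on the bench. The bay's middle is 37.5 mm from it towards the front.
- hinge (a point): Middle of the lid's hinge line, on top of the case's rear wall, 62 mm above the bench. The hinge line runs along this point's y; x is level and points from the case's front to the hinge, z up. These axes do not turn with the lid.
- lid (a joint): Lid angle, rad: 0 shut, 1.57 upright, 1.9 leaning back on its stop; starts at 1.42 to 1.8. A green plate 204 mm from hinge to free edge, 300 mm long, 20 mm thick, 1 to 1.45 kg. The stiff hinge holds it from about 1.4 up; below about 1.3 its weight takes over and, left alone, it falls and slams. Level, it bears 3 to 6 N on a hand at the handle.
- handle (a point): Centre of the handle: yellow bar 14 mm thick, 120 mm long, parallel to the hinge, 46 mm out from the lid's free edge (38 mm clear); free to turn between fingers that pinch it from above at any lid angle. At lid angle a it lies -0.250 cos a + 0.010 sin a along the hinge's x and 0.250 sin a + 0.010 cos a above the hinge (m): 72 mm above the bench when shut.
- screwdriver: Bystander: screwdriver with blue grip 28 mm wide, 190 mm long, 24 mm high. Origin on its underside; x runs from grip to blade, the grip reaches 100 mm behind the origin.
- wire_brush: Bystander: wooden wire brush 190 mm long, 30 mm wide, 24 mm high. Origin on its underside near the middle; x along it.
- tape_measure: Bystander: yellow tape measure 72 by 38 mm, 68 mm high. Origin at the centre of its underside.
- jar: Bystander: glass jar with red cap, 80 mm across, 100 mm high. Origin at the centre of its underside.
- spray_can: Bystander: spray can, 64 mm across, 190 mm high. Origin at the centre of its underside.
- mug: Bystander: white mug, 82 mm across, 95 mm high. Origin at the centre of its underside.
Not all that is in view belongs to the job. Leave any turquoise look-alike of the part that bears ratchet_center alone.

How it is judged:
On the way, in this order (a step that is already met when the one before it is completed fails the run):
1. the ratchet lies in the orange bay, let go, with the lid still open (x of ratchet_center in the frame of bay between -0.045 and 0.045 m and y of ratchet_center in the frame of bay between -0.085 and 0.085 m and z of ratchet_center in the frame of bay between 0 and 0.028 m and contact force between the fingers and ratchet below 0.3 N and value of joint lid above 1 rad), for 0.2 s.
2. the lid is fully shut (value of joint lid below 0.03 rad), for 0.2 s.
At the end, for the whole second after the job is handed in: The lid is shut (within 0.03 rad, 7 mm at the handle) and the ratchet lies at rest flat on the floor of the orange bay (its centre within 45 mm across and 85 mm along of the bay's middle and less than 28 mm above its floor) (x of ratchet_center in the frame of bay between -0.045 and 0.045 m and y of ratchet_center in the frame of bay between -0.085 and 0.085 m and z of ratchet_center in the frame of bay between 0 and 0.028 m and value of joint lid below 0.03 rad and linear speed of ratchet below 0.02 m/s); the robot touches nothing.
It fails at once if the lid slams: it swings down faster than 1.5 rad/s (0.37 m/s at the handle) in the last 0.5 rad before shut (value of joint lid below 0.5 rad and velocity of joint lid below -1.5 rad/s).
It fails at once if another thing on the bench (screwdriver, wire brush, tape measure, jar, spray can or mug) is moved by more than 30 mm (distance of any of screwdriver, wire_brush, tape_measure, jar, spray_can, mug from where it was at the start of the episode above 0.03 m).
It also fails if it takes over 54 s, if anything falls off the work surface, if the arm or the gripper's body presses on something with over 40 N, if the wrist force passes 120 N, or if a joint passes its speed limit or range.

## Working session

There is one attempt and no reset: what is moved stays moved. The work goes in short steps, Python scripts to look and compute and a tool call to move; the robot and the scene stay as the last step left them, time stands still between calls to the robot, and variables do not carry over. Pictures are saved under pics/ and viewed, and the job is handed in when it is done.

Besides the shell and the picture viewer there is one more tool, called by a JSON object that holds its "fn" and its "kwargs", one argument or row to a line. drive_tool: Moves the arm, as the interface text tells. Its arguments: {"type":"object","properties":{"series":{"type":"array","items":{"type":"array","items":{"type":"array","items":{"type":"number"}}}}},"required":["series"]}

```bash
ls; mkdir -p pics; cat > h.py <<'E'
import numpy as np, cv2
from bench import robot
from scipy.spatial.transform import Rotation as R
def K(s):
    f=200/np.tan(np.radians(s["vertical_fov"])/2)
    return np.array([[f,0,s["cx"]],[0,f,s["cy"]],[0,0,1.]])
def rays(s,uv):
    uv=np.asarray(uv,float).reshape(-1,1,2)
    n=cv2.undistortPoints(uv,K(s),np.array(s["dist_coeffs"],float)).reshape(-1,2)
    Rm=cv2.Rodrigues(np.array(s["rvec"],float))[0]; t=np.array(s["tvec"],float).ravel()
    c=-Rm.T@t; d=np.c_[n,np.ones(len(n))]@Rm
    return c,d
def onplane(s,uv,z):
    c,d=rays(s,uv); return c+d*((z-c[2])/d[:,2])[:,None]
def bydepth(s,uv):
    c,d=rays(s,uv); uv=np.asarray(uv,int).reshape(-1,2)
    z=s["depth"][uv[:,1],uv[:,0]]; return c+d*z[:,None]
def proj(s,p):
    return cv2.projectPoints(np.asarray(p,float).reshape(-1,1,3),np.array(s["rvec"],float),np.array(s["tvec"],float),K(s),np.array(s["dist_coeffs"],float))[0].reshape(-1,2)
E
python3 - <<'E'
from h import *
import pickle
for n in("scene","top"):
    s=robot.snapshot(n); cv2.imwrite(f"pics/{n}0.png",s["img"]); pickle.dump(s,open(n+"0.pkl","wb"))
    print(n,s["vertical_fov"],s["cx"],s["cy"],s["dist_coeffs"],rays(s,[[320,200]]))
print(robot.get_obs())
E
```

```text
pics
scene 53.82298313419281 318.82372359281686 197.638536319203 [-0.09233601  0.          0.          0.          0.        ] (array([ 1.2662297 , -0.13680275,  0.83409842]), array([[-0.70906859,  0.14665793, -0.68975214]]))
top 51.65452312436658 313.8187363610154 197.08688517464293 [0.00138929 0.         0.         0.         0.        ] (array([0.31977709, 0.04349093, 1.44068472]), array([[ 0.1053383 , -0.02905286, -0.99414951]]))
{'time': 0.1, 'joint_positions': array([-1.32912828e+00,  8.78780795e-02,  1.37209793e+00,  1.41687155e-05,
        1.68360001e+00, -1.03094355e-01]), 'qvel': array([ 0.00066161, -0.00215862, -0.00298002,  0.00043483,  0.00026604,
        0.00072702]), 'joint_torque': array([ 1.26185252e-03, -3.41251588e+01, -3.03302836e+01,  7.20754266e-02,
        3.04628082e-02, -9.41072381e-05]), 'tool_pos': array([ 0.18576937, -0.51715148,  0.20442551]), 'ee_rot': array([-3.13962127e+00, -2.18118813e-04,  3.44763764e-01]), 'wrist_force': array([-1.11015285,  0.47594852, -0.62918022]), 'wrist_torque': array([ 0.01567194,  0.0304338 , -0.02128451]), 'width': 0.09431774700958775}
```

View pics/scene0.png

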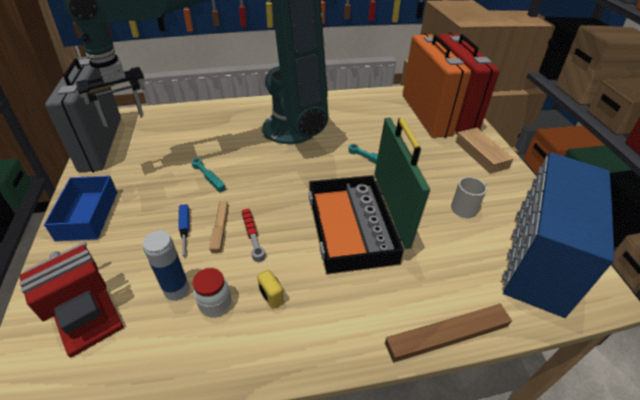

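View pics/top0.png

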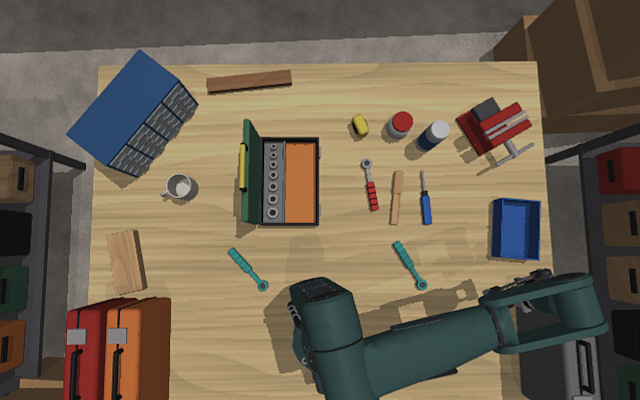

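Candidates for the ratchet, in top-view pixels: the red-gripped tool (371,190), the turquoise look-alikes (408,265) and (247,268), the wooden brush (397,197) and the blue screwdriver (425,198). I choose the red one with the steel head, which is at (252,235) in the scene view. The case is at top (290,182), with its front facing right and the lid leaning to the left with the yellow handle at (243,167).

```bash
python3 - <<'E'
from h import *
import pickle
s=pickle.load(open("top0.pkl","rb")); im=s["img"]
c=im[90:250,220:460]; cv2.imwrite("pics/crop0.png",cv2.resize(c,None,fx=3.3,fy=3.3,interpolation=cv2.INTER_CUBIC))
hsv=cv2.cvtColor(im,cv2.COLOR_BGR2HSV)
def mask(lo,hi,box):
    m=cv2.inRange(hsv,lo,hi); o=np.zeros_like(m); x0,y0,x1,y1=box; o[y0:y1,x0:x1]=m[y0:y1,x0:x1]; return o
H,S,V=cv2.split(hsv)
box=(355,150,385,216)
red=mask((0,120,60),(8,255,255),box)|mask((172,120,60),(180,255,255),box)
p=cv2.findNonZero(red).reshape(-1,2); w=onplane(s,p,0.026)
r=cv2.minAreaRect((w[:,:2]*1000).astype(np.float32)); print("red grip",len(p),r, cv2.boxPoints(r))
d=bydepth(s,p); print("z",np.median(d[:,2]))
# ratchet whole: everything in box not wood via depth
b=[(u,v) for v in range(145,220) for u in range(352,388)]
d=bydepth(s,b); k=d[:,2]>0.008; print("all",cv2.minAreaRect((d[k][:,:2]*1000).astype(np.float32)),d[k].mean(0))
hd=d[k]; print(hd[hd[:,0]>hd[:,0].max()-0.03].mean(0))
# orange bay
om=mask((5,120,100),(18,255,255),(280,130,322,230)); p=cv2.findNonZero(om).reshape(-1,2); w=onplane(s,p,0.012)
print("bay",len(p),cv2.minAreaRect((w[:,:2]*1000).astype(np.float32)),w.mean(0))
# rim: points depth z~0.062
b=[(u,v) for v in range(125,235) for u in range(240,330)]
d=bydepth(s,b); k=abs(d[:,2]-0.062)<0.004; print("rim",k.sum(),cv2.minAreaRect((d[k][:,:2]*1000).astype(np.float32)))
# handle
ym=mask((20,120,100),(35,255,255),(230,130,255,200)); p=cv2.findNonZero(ym).reshape(-1,2); d=bydepth(s,p); print("handle",len(p),np.median(d,0),d.min(0),d.max(0))
s2=pickle.load(open("scene0.pkl","rb")); h2=cv2.cvtColor(s2["img"],cv2.COLOR_BGR2HSV)
m=cv2.inRange(h2,(20,120,100),(35,255,255)); o=np.zeros_like(m);o[110:165,390:425]=m[110:165,390:425]
p=cv2.findNonZero(o).reshape(-1,2); d=bydepth(s2,p); print("handle2",len(p),np.median(d,0),d.min(0),d.max(0))
# mug
E
```

```text
red grip 198 ((482.2579345703125, -178.272705078125), (99.7221450805664, 25.317007064819336), 8.76850414276123) [[ 431.04993 -173.3631 ]
 [ 434.9093  -198.38422]
 [ 533.46594 -183.18231]
 [ 529.60657 -158.1612 ]]
z 0.026267241895714166
all ((464.37213134765625, -140.55909729003906), (200.47503662109375, 423.0108947753906), 63.5116081237793) [ 0.5161526  -0.16510593  0.06474712]
[ 0.65328009 -0.18252687  0.00884374]
bay 2368 ((535.1701049804688, 72.39083862304688), (101.4792709350586, 279.0101623535156), 89.13648223876953) [0.53290572 0.07163089 0.012     ]
rim 583 ((534.0517578125, 108.93378448486328), (200.37014770507812, 300.6236877441406), 89.0685043334961)
handle 235 [0.53280957 0.22569728 0.31716687] [0.47699083 0.21853341 0.26304825] [0.59803899 0.23277196 0.32693809]
handle2 194 [0.54227217 0.22199365 0.31658873] [0.47318073 0.21723951 0.30839379] [0.59772773 0.23202893 0.32083492]
```

```bash
python3 - <<'E'
from h import *
import pickle
for n,b in(("top",[(u,v) for v in range(125,235) for u in range(235,330)]),("scene",[(u,v) for v in range(165,275) for u in range(300,425)])):
    s=pickle.load(open(n+"0.pkl","rb"))
    d=bydepth(s,b)
    k=(abs(d[:,2]-0.062)<0.005); q=d[k]; print(n,"rim",len(q),q.min(0),q.max(0)); 
    print(cv2.minAreaRect((q[:,:2]*1000).astype(np.float32)))
    k=d[:,2]>0.08;q=d[k]
    # lid plane fit: y vs z
    A=np.c_[q[:,0],q[:,2],np.ones(len(q))]; 
    print("lid",len(q),q.min(0),q.max(0),np.linalg.lstsq(A,q[:,1],rcond=None)[0])
E
```

```text
top rim 667 [0.38242214 0.0063814  0.05703651] [0.68573119 0.21067883 0.066984  ]
((534.1875, 108.91199493408203), (200.36753845214844, 300.9017028808594), 89.08088684082031)
lid 1778 [0.31977709 0.04349093 0.08006443] [0.68332929 0.23570633 1.44068472] [-0.00063475 -0.11567164  0.24268587]
scene rim 955 [0.38140595 0.00344849 0.05701905] [0.68695146 0.22212693 0.06688332]
((534.6536254882812, 115.04798126220703), (219.20010375976562, 303.4835205078125), 89.04377746582031)
lid 2650 [ 0.39153952 -0.13680275  0.08001546] [1.2662297  0.23155846 0.83409842] [-0.13046734 -0.26526637  0.33323516]
```

Both measurements agree. The ratchet grip is at yaw 8.8°, with its centre point at about (0.517,-0.173). The bay middle is at (0.533,0.0715), and the lid angle is about 1.6. Next I check the neighbours, the crop and the shifts for the first move.

```bash
cat >> h.py <<'E'
def goal(p,yaw):
    o=robot.get_obs(); R0=R.from_euler("xyz",o["ee_rot"]); 
    t=R0.inv().apply(np.array(p)-o["tool_pos"])*100
    Rg=R.from_euler("xyz",[np.pi,0,yaw]); r=(R0.inv()*Rg).as_rotvec()
    print("goal",p,"turn",r.round(4),"shift",t.round(2))
def st():
    o=robot.get_obs(); print(o["time"],o["tool_pos"].round(4),o["ee_rot"].round(4),o["wrist_force"].round(1),round(o["width"],4),o["joint_positions"].round(2))
E
python3 - <<'E'
from h import *
import pickle
s=pickle.load(open("top0.pkl","rb"))
print("brush,screwdriver",onplane(s,[[397,172],[394,223],[400,171],[425,198]],.024).round(3))
print("head,tape,jar,can",onplane(s,[[367,162],[360,125],[400,122],[437,128]],.024).round(3))
goal([.517,-.173,.12],.153); goal([.517,-.173,.005],.153)
E
```

```text
brush,screwdriver [[ 0.564 -0.268  0.024]
 [ 0.387 -0.251  0.024]
 [ 0.568 -0.278  0.024]
 [ 0.472 -0.362  0.024]]
head,tape,jar,can [[ 0.601 -0.164  0.024]
 [ 0.734 -0.143  0.024]
 [ 0.743 -0.285  0.024]
 [ 0.72  -0.415  0.024]]
goal [0.517, -0.173, 0.12] turn [-0.002  -0.      0.1918] shift [ 42.8  -21.18   8.49]
goal [0.517, -0.173, 0.005] turn [-0.002  -0.      0.1918] shift [ 42.8  -21.16  19.99]
```

View pics/crop0.png

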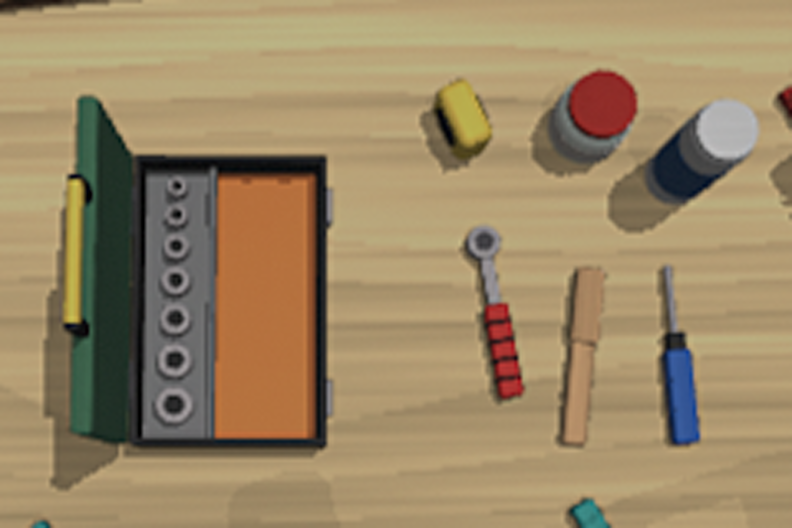

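The crop shows the red, black-banded grip at crop (503,350) with its steel head at (483,240), so the choice is right. The brush at (582,355) is clear of half-open fingers.

{"fn": "drive_tool", "kwargs": {
  "series": [
    [[0,0,0.19,42.8,-21.2,8.5,55],[0,0,0.19,42.8,-21.2,8.5,55],[0,0,0.19,42.8,-21.2,8.5,55],[0,0,0.19,42.8,-21.2,8.5,55],[0,0,0.19,42.8,-21.2,8.5,55],[0,0,0.19,42.8,-21.2,8.5,55],[0,0,0.19,42.8,-21.2,8.5,55],[0,0,0.19,42.8,-21.2,8.5,55],[0,0,0.19,42.8,-21.2,8.5,55],[0,0,0.19,42.8,-21.2,8.5,55],[0,0,0.19,42.8,-21.2,8.5,55],[0,0,0.19,42.8,-21.2,8.5,55],[0,0,0.19,42.8,-21.2,8.5,55],[0,0,0.19,42.8,-21.2,8.5,55],[0,0,0.19,42.8,-21.2,8.5,55],[0,0,0.19,42.8,-21.2,8.5,55]]
  ]
}}

```text
time: 1.7
tool_pos: [0.5165, -0.1737, 0.1203]
ee_rot: [-3.14, -0.0, 0.153]
wrist_force: [0.9, -0.6, -0.3]
width: 0.0519
```

```bash
python3 - <<'E'
from h import *
st(); goal([.517,-.173,.006],.153)
s=robot.snapshot("scene"); cv2.imwrite("pics/s1.png",s["img"])
E
```

```text
1.7 [ 0.5165 -0.1737  0.1203] [-3.140e+00 -3.000e-04  1.532e-01] [ 0.9 -0.6 -0.3] 0.0519 [-0.43  0.11  1.52  0.    1.52  0.99]
goal [0.517, -0.173, 0.006] turn [-0.0015 -0.0003  0.0002] shift [ 0.05 -0.04 11.43]
```

View pics/s1.png

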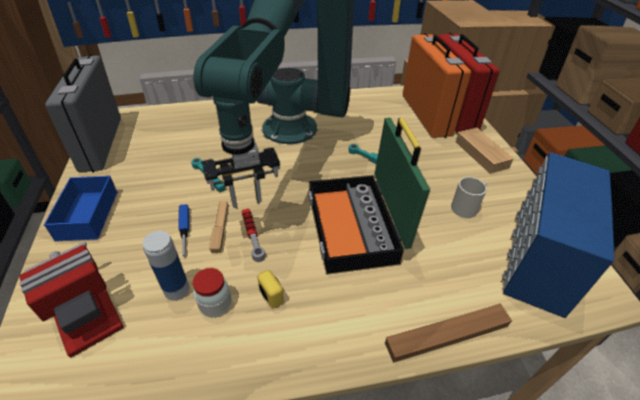

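The gripper (236,190) is above the red grip (250,225), with jaws across it. I now go down and close.

{"fn": "drive_tool", "kwargs": {
  "series": [
    [[0,0,0,0,0,4,55],[0,0,0,0,0,8,55],[0,0,0,0,0,10.5,55],[0,0,0,0,0,11.4,55],[0,0,0,0,0,11.4,55],[0,0,0,0,0,11.4,55],[0,0,0,0,0,11.4,0],[0,0,0,0,0,11.4,0],[0,0,0,0,0,11.4,0],[0,0,0,0,0,11.4,0],[0,0,0,0,0,11.4,0],[0,0,0,0,0,11.4,0],[0,0,0,0,0,11.4,0],[0,0,0,0,0,8,0],[0,0,0,0,0,4,0],[0,0,0,0,0,0,0],[0,0,0,0,0,-3,0],[0,0,0,0,0,-3,0]]
  ]
}}

```text
time: 3.55
tool_pos: [0.519, -0.1751, 0.1545]
ee_rot: [3.137, -0.008, 0.153]
wrist_force: [1.2, -0.8, -4.0]
width: 0.0257
```

```bash
python3 - <<'E'
from h import *
st(); 
s=robot.snapshot("scene"); cv2.imwrite("pics/s2.png",cv2.resize(s["img"][100:300,130:430],None,fx=2.5,fy=2.5))
u=np.array([np.cos(-.016),np.sin(-.016)])
g=np.array([.533,.0715])-.0075*u
goal([*g,.15],-.016); goal([*g,.019],-.016)
E
```

```text
3.55 [ 0.519  -0.1751  0.1545] [ 3.1374 -0.0075  0.1534] [ 1.2 -0.8 -4. ] 0.0257 [-0.43  0.09  1.47  0.    1.57  0.99]
goal [np.float64(0.5255009599795202), np.float64(0.07161999488006553), 0.15] turn [ 0.0005 -0.0027  0.1694] shift [  4.56 -24.18   0.1 ]
goal [np.float64(0.5255009599795202), np.float64(0.07161999488006553), 0.019] turn [ 0.0005 -0.0027  0.1694] shift [  4.52 -24.19  13.2 ]
```

View pics/s2.png

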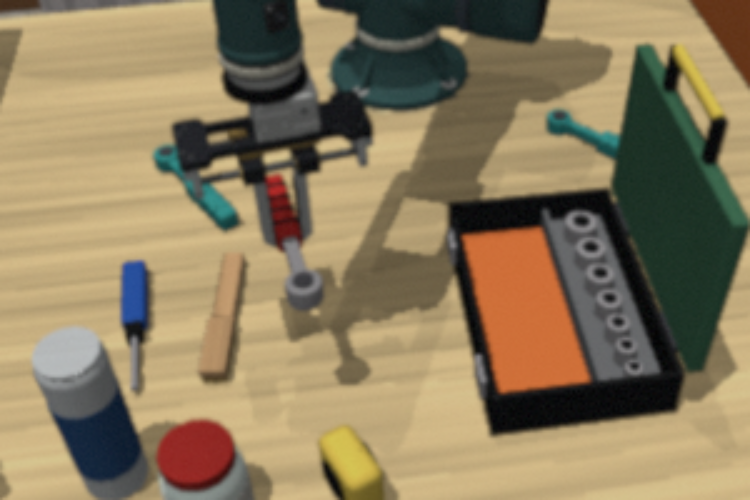

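The ratchet is held level (width 25.7 mm) at crop (285,215). I now carry it over the bay and stop to check before lowering it.

{"fn": "drive_tool", "kwargs": {
  "series": [
    [[0,0,0.17,4.5,-24.2,0,0],[0,0,0.17,4.5,-24.2,0,0],[0,0,0.17,4.5,-24.2,0,0],[0,0,0.17,4.5,-24.2,0,0],[0,0,0.17,4.5,-24.2,0,0],[0,0,0.17,4.5,-24.2,0,0],[0,0,0.17,4.5,-24.2,0,0],[0,0,0.17,4.5,-24.2,0,0],[0,0,0.17,4.5,-24.2,0,0]]
  ]
}}

```text
time: 4.5
tool_pos: [0.5244, 0.0702, 0.1495]
ee_rot: [3.141, -0.0, -0.019]
wrist_force: [0.4, -0.3, -4.2]
width: 0.0256
```

```bash
python3 - <<'E'
from h import *
st(); 
s=robot.snapshot("scene"); cv2.imwrite("pics/s3.png",cv2.resize(s["img"][80:300,230:530],None,fx=2.5,fy=2.5))
goal([.5255,.0716,.02],-.016)
E
```

```text
4.5 [0.5244 0.0702 0.1495] [ 3.1406e+00 -4.0000e-04 -1.8900e-02] [ 0.4 -0.3 -4.2] 0.0256 [ 0.03  0.06  1.51 -0.    1.57  1.62]
goal [0.5255, 0.0716, 0.02] turn [ 0.0008 -0.0013 -0.0031] shift [ 0.06 -0.15 13.01]
```

View pics/s3.png

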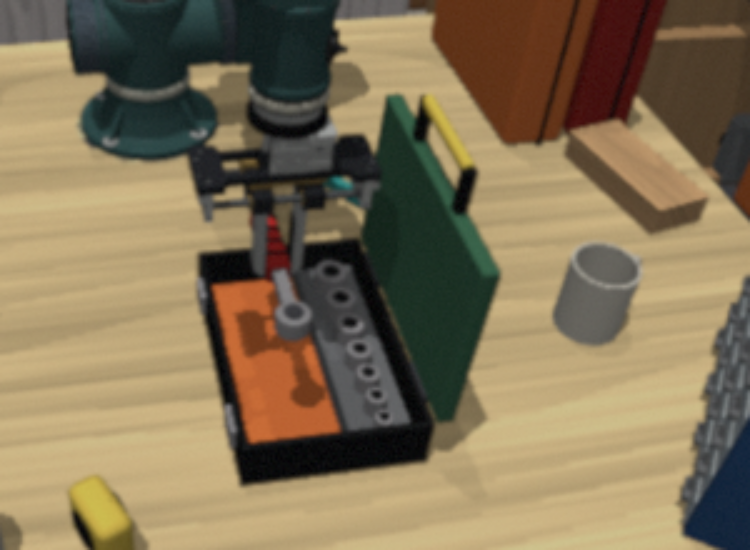

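The ratchet hangs over the bay with its head at crop (293,318), and the gripper is clear of the lid. I lower it, release, and rise.

{"fn": "drive_tool", "kwargs": {
  "series": [
    [[0,0,0,0,-0.1,4,0],[0,0,0,0,-0.1,8,0],[0,0,0,0,-0.1,11,0],[0,0,0,0,-0.1,12.5,0],[0,0,0,0,-0.1,13,0],[0,0,0,0,-0.1,13.1,0],[0,0,0,0,-0.1,13.1,0],[0,0,0,0,-0.1,13.1,50],[0,0,0,0,-0.1,13.1,50],[0,0,0,0,-0.1,13.1,50],[0,0,0,0,-0.1,13.1,50],[0,0,0,0,-0.1,13.1,50],[0,0,0,0,-0.1,10,50],[0,0,0,0,-0.1,6,50],[0,0,0,0,-0.1,1,50],[0,0,0,0,-0.1,-4,50],[0,0,0,0,-0.1,-9,50],[0,0,0,0,-0.1,-14,50],[0,0,0,0,-0.1,-19,50],[0,0,0,0,-0.1,-24,50]]
  ]
}}

```text
time: 6.55
tool_pos: [0.5239, 0.0715, 0.3923]
ee_rot: [3.141, -0.002, -0.019]
wrist_force: [0.3, -0.4, -0.4]
width: 0.0471
```

```bash
python3 - <<'E'
from h import *
st(); 
s=robot.snapshot("scene"); cv2.imwrite("pics/s4.png",s["img"])
hsv=cv2.cvtColor(s["img"],cv2.COLOR_BGR2HSV)
m=cv2.inRange(hsv,(20,120,100),(35,255,255)); o=np.zeros_like(m);o[100:165,380:430]=m[100:165,380:430]
p=cv2.findNonZero(o).reshape(-1,2); d=bydepth(s,p); print("handle",len(p),np.median(d,0),d.min(0),d.max(0))
m=cv2.inRange(hsv,(0,150,60),(6,255,255))|cv2.inRange(hsv,(174,150,60),(180,255,255)); o=np.zeros_like(m);o[170:275,305:400]=m[170:275,305:400]
p=cv2.findNonZero(o)
if p is not None:
    w=onplane(s,p.reshape(-1,2),.038); print("red",len(p),cv2.minAreaRect((w[:,:2]*1000).astype(np.float32)))
t=robot.snapshot("top"); cv2.imwrite("pics/t4.png",t["img"])
E
```

```text
6.55 [0.5239 0.0715 0.3923] [ 3.1409e+00 -2.1000e-03 -1.8900e-02] [ 0.3 -0.4 -0.4] 0.0471 [ 0.03  0.08  1.01 -0.    2.05  1.62]
handle 187 [0.54404568 0.22205991 0.31690292] [ 0.47592284 -0.13680275  0.30944926] [1.2662297  0.23180329 0.83409842]
red 226 ((500.3332214355469, 67.1083984375), (26.213754653930664, 112.02349090576172), 89.2170639038086)
```

View pics/s4.png

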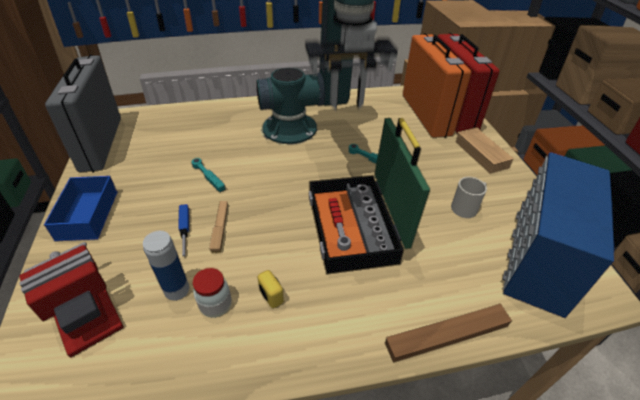

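The ratchet lies in the bay (scene (340,222)) and the gripper is high and clear. The handle is at about (0.536,0.225,0.312). I move over it next.

```bash
python3 - <<'E'
from h import *
goal([.535,.2255,.392],-.016)
E
```

```text
goal [0.535, 0.2255, 0.392] turn [ 0.     -0.0176 -0.0029] shift [  0.62 -15.41   0.74]
```

{"fn": "drive_tool", "kwargs": {
  "series": [
    [[0,0,0,1.1,-4,0,50],[0,0,0,1.1,-8,0,50],[0,0,0,1.1,-12,0,50],[0,0,0,1.1,-15.4,0,50],[0,0,0,1.1,-15.4,0,50],[0,0,0,1.1,-15.4,0,50],[0,0,0,1.1,-15.4,2,50],[0,0,0,1.1,-15.4,2,50],[0,0,0,1.1,-15.4,2,50]]
  ]
}}

```text
time: 7.55
tool_pos: [0.54, 0.224, 0.3791]
ee_rot: [3.141, -0.016, -0.021]
wrist_force: [0.7, 0.4, -0.5]
width: 0.0471
```

```bash
python3 - <<'E'
from h import *
st(); goal([.535,.2255,.292],-.016)
s=robot.snapshot("scene"); cv2.imwrite("pics/s5.png",cv2.resize(s["img"][30:230,300:500],None,fx=3,fy=3))
E
```

```text
7.55 [0.54   0.224  0.3791] [ 3.1409 -0.0165 -0.0207] [ 0.7  0.4 -0.5] 0.0471 [ 0.3   0.19  0.91 -0.01  2.02  1.89]
goal [0.535, 0.2255, 0.292] turn [ 0.0007 -0.0165 -0.0047] shift [-0.64 -0.14  8.7 ]
```

View pics/s5.png

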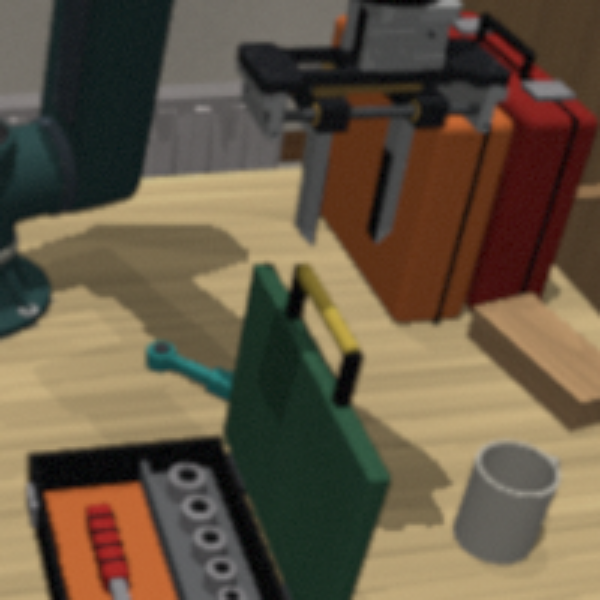

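The finger tips (crop (308,240) and (382,240)) straddle the yellow bar (327,310) from above. I lower, correct the small pitch error, and close.

{"fn": "drive_tool", "kwargs": {
  "series": [
    [[0,-0.016,0,-0.6,-0.1,3,50],[0,-0.016,0,-0.6,-0.1,5.5,50],[0,-0.016,0,-0.6,-0.1,7.5,50],[0,-0.016,0,-0.6,-0.1,8.7,50],[0,-0.016,0,-0.6,-0.1,8.7,50],[0,-0.016,0,-0.6,-0.1,8.7,50],[0,-0.016,0,-0.6,-0.1,8.7,0],[0,-0.016,0,-0.6,-0.1,8.7,0],[0,-0.016,0,-0.6,-0.1,8.7,0],[0,-0.016,0,-0.6,-0.1,8.7,0],[0,-0.016,0,-0.6,-0.1,8.7,0],[0,-0.016,0,-0.6,-0.1,8.7,0],[0,-0.016,0,-0.6,-0.1,8.7,0]]
  ]
}}

```text
time: 8.9
tool_pos: [0.5358, 0.2257, 0.2933]
ee_rot: [-3.141, -0.003, -0.02]
wrist_force: [0.0, 1.1, 2.5]
width: 0.0129
```

```bash
python3 - <<'E'
from h import *
st()
s=robot.snapshot("scene"); cv2.imwrite("pics/s6.png",cv2.resize(s["img"][30:230,300:500],None,fx=3,fy=3))
E
```

```text
8.9 [0.5358 0.2257 0.2933] [-3.1409e+00 -2.8000e-03 -2.0100e-02] [0.  1.1 2.5] 0.0129 [ 0.3   0.16  1.12 -0.    1.86  1.89]
```

View pics/s6.png

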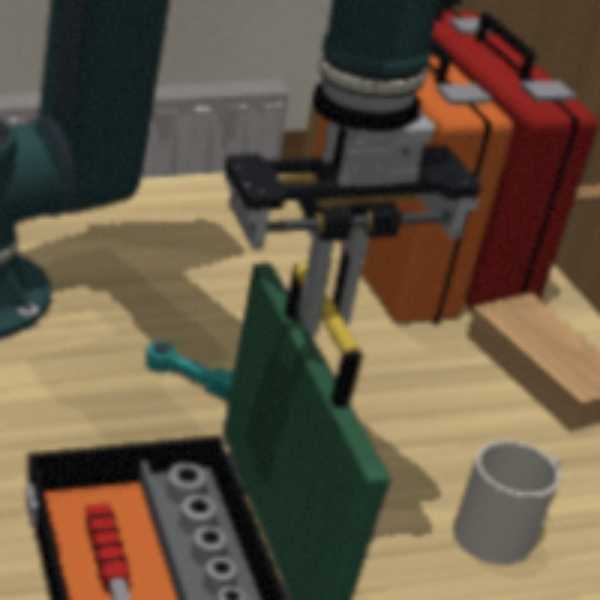

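The bar is gripped at width 12.9 mm. I now compute the arc, in 0.4 rad pieces at about 0.2 rad/s.

```bash
cat >> h.py <<'E'
HY=.209; YAW=-.018
P0=np.array([.5358,.2257]); O0=.0167
def arc(a0,a1,n=10,dz=0,O0=O0,zoff=-.019):
    o=robot.get_obs(); R0=R.from_euler("xyz",o["ee_rot"])
    for a in np.linspace(a0,a1,n+1)[1:]:
        h=-.25*np.cos(a)+.01*np.sin(a); v=.25*np.sin(a)+.01*np.cos(a)
        d=h-O0; p=np.array([P0[0]+.016*d,P0[1]+d,.062+v+zoff+dz])
        t=R0.inv().apply(p-o["tool_pos"])*100
        r=(R0.inv()*R.from_euler("xyz",[np.pi,0,YAW])).as_rotvec()
        print(round(a,3),p.round(4),t.round(2),r.round(3))
E
python3 - <<'E'
from h import *
arc(1.597,1.2,10)
E
```

```text
1.557 [0.5356 0.2156 0.2931] [0.   1.   0.02] [-0.001 -0.003 -0.002]
1.518 [0.5355 0.2057 0.2932] [0.   2.   0.01] [-0.001 -0.003 -0.002]
1.478 [0.5353 0.1958 0.2928] [0.01 2.99 0.04] [-0.001 -0.003 -0.002]
1.438 [0.5352 0.1859 0.2921] [0.01 3.98 0.11] [-0.001 -0.003 -0.002]
1.398 [0.535 0.176 0.291] [0.02 4.97 0.22] [-0.001 -0.003 -0.002]
1.359 [0.5348 0.1662 0.2895] [0.02 5.95 0.37] [-0.001 -0.003 -0.002]
1.319 [0.5347 0.1564 0.2876] [0.02 6.92 0.56] [-0.001 -0.003 -0.002]
1.279 [0.5345 0.1468 0.2853] [0.03 7.89 0.79] [-0.001 -0.003 -0.002]
1.24 [0.5344 0.1372 0.2827] [0.03 8.85 1.05] [-0.001 -0.003 -0.002]
1.2 [0.5342 0.1277 0.2796] [0.03 9.79 1.36] [-0.001 -0.003 -0.002]
```

{"fn": "drive_tool", "kwargs": {
  "series": [
    [[0,0,0,0,0.5,0,0],[0,0,0,0,1,0,0],[0,0,0,0,1.5,0,0],[0,0,0,0,2,0,0],[0,0,0,0,2.5,0,0],[0,0,0,0,3,0.05,0],[0,0,0,0,3.5,0.1,0],[0,0,0,0,4,0.1,0],[0,0,0,0,4.5,0.2,0],[0,0,0,0,5,0.2,0],[0,0,0,0,5.5,0.3,0],[0,0,0,0,6,0.4,0],[0,0,0,0,6.5,0.5,0],[0,0,0,0,7,0.6,0],[0,0,0,0,7.4,0.7,0],[0,0,0,0,7.9,0.8,0]]
  ]
}}

```text
time: 10.55
tool_pos: [0.5342, 0.1464, 0.2847]
ee_rot: [-3.141, -0.002, -0.02]
wrist_force: [0.3, 2.1, -0.7]
width: 0.013
```

```bash
python3 - <<'E'
from h import *
st()
s=robot.snapshot("scene"); cv2.imwrite("pics/s7.png",cv2.resize(s["img"][30:280,230:480],None,fx=2.4,fy=2.4))
arc(1.28,.9,10)
E
```

```text
10.55 [0.5342 0.1464 0.2847] [-3.1408e+00 -2.2000e-03 -2.0100e-02] [ 0.3  2.1 -0.7] 0.013 [0.16 0.09 1.21 0.   1.84 1.76]
1.242 [0.5344 0.1377 0.2828] [0.04 0.77 0.15] [ 0.    -0.002 -0.003]
1.204 [0.5342 0.1287 0.28  ] [0.04 1.68 0.44] [ 0.    -0.002 -0.003]
1.166 [0.5341 0.1197 0.2767] [0.05 2.57 0.76] [ 0.    -0.002 -0.003]
1.128 [0.534  0.1109 0.2732] [0.05 3.46 1.12] [ 0.    -0.002 -0.003]
1.09 [0.5338 0.1022 0.2693] [0.05 4.32 1.51] [ 0.    -0.002 -0.003]
1.052 [0.5337 0.0937 0.2651] [0.06 5.17 1.93] [ 0.    -0.002 -0.003]
1.014 [0.5336 0.0854 0.2605] [0.06 6.01 2.39] [ 0.    -0.002 -0.003]
0.976 [0.5334 0.0772 0.2557] [0.06 6.83 2.87] [ 0.    -0.002 -0.003]
0.938 [0.5333 0.0692 0.2505] [0.07 7.63 3.39] [ 0.    -0.002 -0.003]
0.9 [0.5332 0.0614 0.245 ] [0.07 8.4  3.94] [ 0.    -0.002 -0.003]
```

View pics/s7.png

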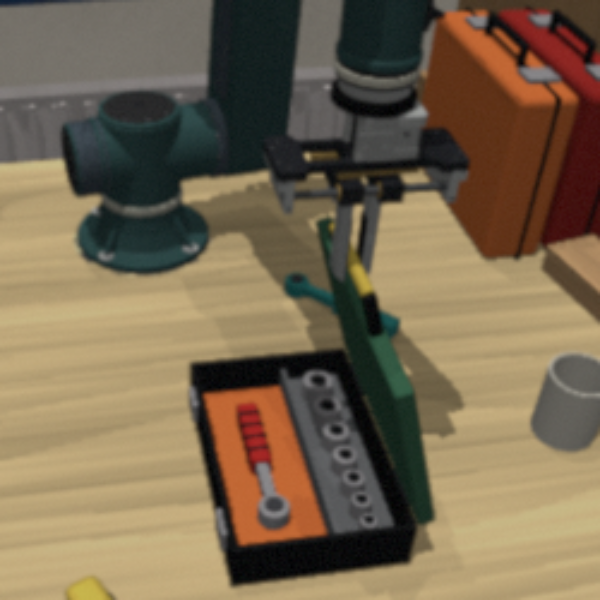

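The lid follows the hand, the forces are low, and the ratchet still lies in the bay (crop (260,465)).

{"fn": "drive_tool", "kwargs": {
  "series": [
    [[0,0,0,0,0.4,0.1,0],[0,0,0,0,0.8,0.2,0],[0,0,0,0,1.2,0.3,0],[0,0,0,0,1.7,0.4,0],[0,0,0,0,2.1,0.6,0],[0,0,0,0,2.6,0.75,0],[0,0,0,0,3,0.95,0],[0,0,0,0,3.5,1.1,0],[0,0,0,0,3.9,1.3,0],[0,0,0,0,4.3,1.5,0],[0,0,0,0,4.7,1.7,0],[0,0,0,0,5.2,1.95,0],[0,0,0,0,5.6,2.15,0],[0,0,0,0,6,2.4,0],[0,0,0,0,6.4,2.6,0],[0,0,0,0,6.8,2.9,0],[0,0,0,0,7.2,3.1,0],[0,0,0,0,7.6,3.4,0],[0,0,0,0,8,3.65,0],[0,0,0,0,8.4,3.95,0]]
  ]
}}

```text
time: 12.6
tool_pos: [0.5323, 0.0611, 0.2446]
ee_rot: [3.141, -0.001, -0.021]
wrist_force: [-0.5, 0.7, 1.4]
width: 0.0132
```

```bash
python3 - <<'E'
from h import *
st()
arc(.9,.5,10)
E
```

```text
12.6 [0.5323 0.0611 0.2446] [ 3.1409e+00 -1.2000e-03 -2.1100e-02] [-0.5  0.7  1.4] 0.0132 [ 0.01  0.05  1.33 -0.    1.76  1.6 ]
0.86 [0.533  0.0535 0.239 ] [0.09 0.76 0.56] [ 0.001 -0.001 -0.003]
0.82 [0.5329 0.0458 0.2326] [0.09 1.53 1.2 ] [ 0.001 -0.001 -0.003]
0.78 [0.5328 0.0383 0.2259] [0.1  2.27 1.87] [ 0.001 -0.001 -0.003]
0.74 [0.5327 0.0311 0.219 ] [0.1  2.99 2.57] [ 0.001 -0.001 -0.003]
0.7 [0.5326 0.0242 0.2117] [0.1  3.68 3.29] [ 0.001 -0.001 -0.003]
0.66 [0.5325 0.0176 0.2042] [0.11 4.34 4.05] [ 0.001 -0.001 -0.003]
0.62 [0.5324 0.0113 0.1964] [0.11 4.97 4.83] [ 0.001 -0.001 -0.003]
0.58 [0.5323 0.0054 0.1884] [0.11 5.56 5.63] [ 0.001 -0.001 -0.003]
0.54 [ 5.322e-01 -3.000e-04  1.801e-01] [0.11 6.13 6.45] [ 0.001 -0.001 -0.003]
0.5 [ 0.5321 -0.0056  0.1716] [0.11 6.66 7.3 ] [ 0.001 -0.001 -0.003]
```

```bash
python3 - <<'E'
from h import *
s=robot.snapshot("scene"); cv2.imwrite("pics/s8.png",cv2.resize(s["img"][30:280,230:480],None,fx=2.4,fy=2.4))
E
```

```text
(no output)
```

View pics/s8.png

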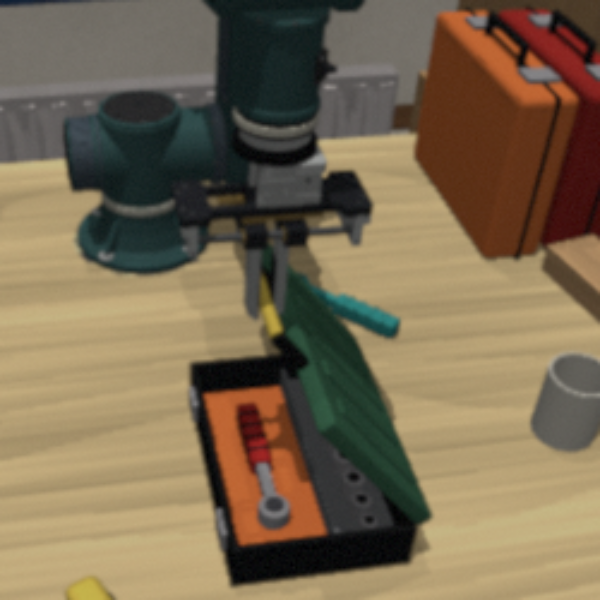

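The handle is still between the fingers (crop (270,300)) with the lid at about 0.9 rad. I continue.

{"fn": "drive_tool", "kwargs": {
  "series": [
    [[0,0,0,0.1,0.4,0.3,0],[0,0,0,0.1,0.8,0.6,0],[0,0,0,0.1,1.2,0.9,0],[0,0,0,0.1,1.5,1.2,0],[0,0,0,0.1,1.9,1.5,0],[0,0,0,0.1,2.3,1.9,0],[0,0,0,0.1,2.6,2.2,0],[0,0,0,0.1,3,2.6,0],[0,0,0,0.1,3.35,2.9,0],[0,0,0,0.1,3.7,3.3,0],[0,0,0,0.1,4,3.7,0],[0,0,0,0.1,4.35,4.05,0],[0,0,0,0.1,4.7,4.45,0],[0,0,0,0.1,5,4.85,0],[0,0,0,0.1,5.3,5.2,0],[0,0,0,0.1,5.6,5.6,0],[0,0,0,0.1,5.85,6,0],[0,0,0,0.1,6.15,6.45,0],[0,0,0,0.1,6.4,6.9,0],[0,0,0,0.1,6.65,7.3,0]]
  ]
}}

```text
time: 14.65
tool_pos: [0.5315, -0.0071, 0.1706]
ee_rot: [3.139, 0.0, -0.022]
wrist_force: [-5.3, 0.1, -1.3]
width: 0.0132
```

```bash
python3 - <<'E'
from h import *
st()
arc(.5,.15,10)
E
```

```text
14.65 [ 0.5315 -0.0071  0.1706] [ 3.1389e+00  3.0000e-04 -2.2100e-02] [-5.3  0.1 -1.3] 0.0132 [-0.12  0.06  1.47 -0.    1.61  1.47]
0.465 [ 0.532 -0.01   0.164] [0.06 0.29 0.65] [ 0.003  0.    -0.004]
0.43 [ 0.532  -0.0141  0.1563] [0.06 0.7  1.43] [ 0.003  0.    -0.004]
0.395 [ 0.5319 -0.0179  0.1484] [0.07 1.08 2.22] [ 0.003  0.    -0.004]
0.36 [ 0.5318 -0.0215  0.1404] [0.07 1.43 3.02] [ 0.003  0.    -0.004]
0.325 [ 0.5318 -0.0247  0.1323] [0.07 1.75 3.83] [ 0.003  0.    -0.004]
0.29 [ 0.5317 -0.0277  0.1241] [0.07 2.05 4.66] [ 0.003  0.    -0.004]
0.255 [ 0.5317 -0.0304  0.1157] [0.08 2.32 5.49] [ 0.003  0.    -0.004]
0.22 [ 0.5317 -0.0328  0.1073] [0.08 2.56 6.33] [ 0.003  0.    -0.004]
0.185 [ 0.5316 -0.0349  0.0988] [0.08 2.76 7.18] [ 0.003  0.    -0.004]
0.15 [ 0.5316 -0.0367  0.0902] [0.08 2.94 8.04] [ 0.003  0.    -0.004]
```

{"fn": "drive_tool", "kwargs": {
  "series": [
    [[0,0,0,0,0.15,0.35,0],[0,0,0,0,0.3,0.7,0],[0,0,0,0,0.5,1.05,0],[0,0,0,0,0.7,1.4,0],[0,0,0,0,0.9,1.8,0],[0,0,0,0,1.1,2.2,0],[0,0,0,0,1.25,2.6,0],[0,0,0,0,1.45,3,0],[0,0,0,0,1.6,3.4,0],[0,0,0,0,1.75,3.8,0],[0,0,0,0,1.9,4.2,0],[0,0,0,0,2.05,4.65,0],[0,0,0,0,2.2,5.05,0],[0,0,0,0,2.3,5.5,0],[0,0,0,0,2.45,5.9,0],[0,0,0,0,2.55,6.3,0],[0,0,0,0,2.65,6.75,0],[0,0,0,0,2.75,7.2,0],[0,0,0,0,2.85,7.6,0],[0,0,0,0,2.95,8.05,0]]
  ]
}}

```text
time: 16.65
tool_pos: [0.531, -0.0371, 0.0898]
ee_rot: [3.139, -0.0, -0.022]
wrist_force: [-3.1, -4.1, -1.7]
width: 0.0132
```

```bash
python3 - <<'E'
from h import *
st()
arc(.15,-.03,6)
s=robot.snapshot("scene"); cv2.imwrite("pics/s9.png",cv2.resize(s["img"][50:300,200:450],None,fx=2.4,fy=2.4))
E
```

```text
16.65 [ 0.531  -0.0371  0.0898] [ 3.1386e+00 -1.0000e-04 -2.2300e-02] [-3.1 -4.1 -1.7] 0.0132 [-0.17  0.1   1.59 -0.    1.45  1.42]
0.12 [ 0.5316 -0.038   0.0829] [0.06 0.09 0.7 ] [ 0.003 -0.    -0.004]
0.09 [ 0.5316 -0.0391  0.0754] [0.06 0.2  1.44] [ 0.003 -0.    -0.004]
0.06 [ 0.5315 -0.04    0.068 ] [0.06 0.28 2.19] [ 0.003 -0.    -0.004]
0.03 [ 0.5315 -0.0406  0.0605] [0.06 0.34 2.94] [ 0.003 -0.    -0.004]
0.0 [ 0.5315 -0.041   0.053 ] [0.06 0.38 3.69] [ 0.003 -0.    -0.004]
-0.03 [ 0.5315 -0.0412  0.0455] [0.06 0.4  4.44] [ 0.003 -0.    -0.004]
```

View pics/s9.png

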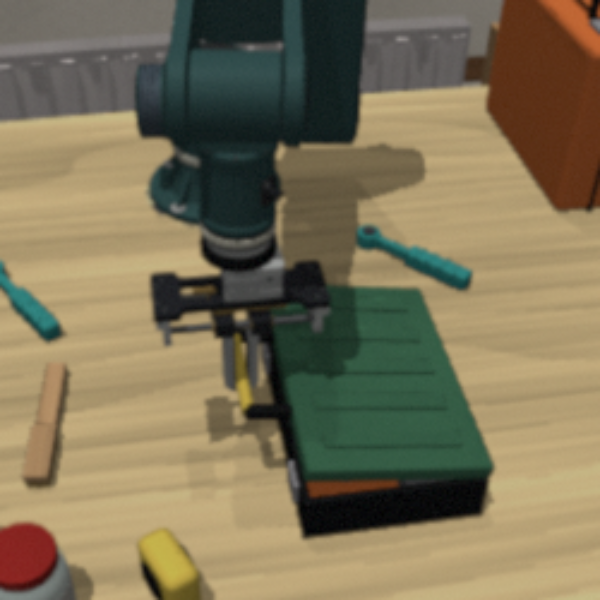

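The lid is nearly down, with a gap at the front of the case (crop (390,490)). I lower the last 37 mm slowly and check the seating force.

{"fn": "drive_tool", "kwargs": {
  "series": [
    [[0,0,0,0,0.1,0.35,0],[0,0,0,0,0.15,0.7,0],[0,0,0,0,0.2,1.05,0],[0,0,0,0,0.25,1.4,0],[0,0,0,0,0.3,1.75,0],[0,0,0,0,0.35,2.1,0],[0,0,0,0,0.4,2.4,0],[0,0,0,0,0.4,2.7,0],[0,0,0,0,0.4,3,0],[0,0,0,0,0.45,3.2,0],[0,0,0,0,0.45,3.4,0],[0,0,0,0,0.45,3.6,0],[0,0,0,0,0.45,3.75,0],[0,0,0,0,0.45,3.85,0],[0,0,0,0,0.45,3.85,0],[0,0,0,0,0.45,3.85,0]]
  ]
}}

```text
time: 18.3
tool_pos: [0.5309, -0.0417, 0.0509]
ee_rot: [3.139, -0.0, -0.022]
wrist_force: [-3.3, -0.5, -0.6]
width: 0.0129
```

```bash
python3 - <<'E'
from h import *
st()
s=robot.snapshot("scene"); cv2.imwrite("pics/s10.png",cv2.resize(s["img"][100:300,220:420],None,fx=3,fy=3))
# lid top plane heights
for n in ("scene",):
    hsv=cv2.cvtColor(s["img"],cv2.COLOR_BGR2HSV); m=cv2.inRange(hsv,(55,60,20),(80,255,140)); m[:165]=0; m[:,:310]=0; m[:,420:]=0
    p=cv2.findNonZero(m).reshape(-1,2); d=bydepth(s,p); k=(d[:,2]>.06)&(d[:,2]<.12); d=d[k]
    print(len(d),d.min(0),d.max(0),np.linalg.lstsq(np.c_[d[:,:2],np.ones(len(d))],d[:,2],rcond=None)[0],np.median(d[:,2]))
E
```

```text
18.3 [ 0.5309 -0.0417  0.0509] [ 3.1386e+00 -1.0000e-04 -2.2400e-02] [-3.3 -0.5 -0.6] 0.0129 [-0.18  0.13  1.64 -0.    1.37  1.41]
5634 [ 0.38792517 -0.00113029  0.06035736] [0.68883201 0.2048643  0.09095232] [-0.01422967 -0.00066363  0.09104077] 0.08306250596946807
```

View pics/s10.png

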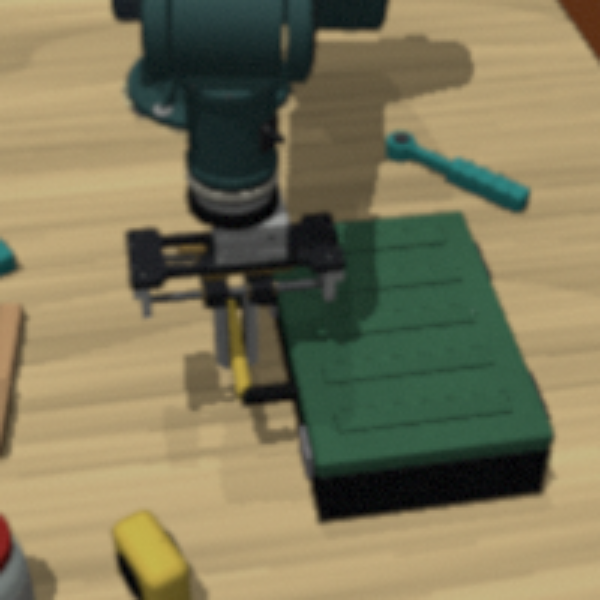

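The lid looks closed and its top is level (slope -0.001 along y), but the hand feels no upward seating force yet. I press a few mm more to confirm.

{"fn": "drive_tool", "kwargs": {
  "series": [
    [[0,0,0,0,0,0.1,0],[0,0,0,0,0,0.2,0],[0,0,0,0,0,0.3,0],[0,0,0,0,0,0.3,0],[0,0,0,0,0,0.3,0]]
  ]
}}

```text
time: 18.85
tool_pos: [0.531, -0.0417, 0.0506]
ee_rot: [3.138, -0.001, -0.022]
wrist_force: [-8.6, 1.2, 11.7]
width: 0.0128
```

```bash
python3 - <<'E'
from h import *
st()
s=robot.snapshot("scene")
hsv=cv2.cvtColor(s["img"],cv2.COLOR_BGR2HSV); m=cv2.inRange(hsv,(55,60,20),(80,255,140)); m[:165]=0; m[:,:310]=0; m[:,420:]=0
p=cv2.findNonZero(m).reshape(-1,2); d=bydepth(s,p); d=d[(d[:,2]>.07)&(d[:,2]<.12)&(d[:,0]<.66)]
print(np.linalg.lstsq(np.c_[d[:,:2],np.ones(len(d))],d[:,2],rcond=None)[0],np.median(d[:,2]))
E
```

```text
18.85 [ 0.531  -0.0417  0.0506] [ 3.1383e+00 -1.0000e-03 -2.2300e-02] [-8.6  1.2 11.7] 0.0128 [-0.18  0.13  1.64 -0.    1.37  1.41]
[0.00132637 0.00104225 0.08279234] 0.08327467172761222
```

The lid is seated: an upward force of 11.7 N and no further travel. I release and rise straight up.

{"fn": "drive_tool", "kwargs": {
  "series": [
    [[0,0,0,0,0,0,35],[0,0,0,0,0,0,35],[0,0,0,0,0,0,35],[0,0,0,0,0,0,35],[0,0,0,0,0,0,35],[0,0,0,0,0,-1,35],[0,0,0,0,0,-3,35],[0,0,0,0,0,-6,35],[0,0,0,0,0,-10,35],[0,0,0,0,0,-14,35],[0,0,0,0,0,-18,35],[0,0,0,0,0,-18,35],[0,0,0,0,0,-18,35],[0,0,0,0,0,-18,35]]
  ]
}}

```text
time: 20.3
tool_pos: [0.5302, -0.041, 0.2293]
ee_rot: [3.139, 0.001, -0.022]
wrist_force: [-0.3, -0.5, -1.7]
width: 0.0327
```

```bash
python3 - <<'E'
from h import *
st()
s=robot.snapshot("scene"); cv2.imwrite("pics/s11.png",s["img"])
hsv=cv2.cvtColor(s["img"],cv2.COLOR_BGR2HSV); m=cv2.inRange(hsv,(55,60,20),(80,255,140)); m[:165]=0; m[:,:310]=0; m[:,420:]=0
p=cv2.findNonZero(m).reshape(-1,2); d=bydepth(s,p); d=d[(d[:,2]>.07)&(d[:,2]<.12)&(d[:,0]<.66)]
print(np.linalg.lstsq(np.c_[d[:,:2],np.ones(len(d))],d[:,2],rcond=None)[0],np.median(d[:,2]))
E
```

```text
20.3 [ 0.5302 -0.041   0.2293] [ 3.1387e+00  1.3000e-03 -2.2300e-02] [-0.3 -0.5 -1.7] 0.0327 [-0.18  0.04  1.37 -0.    1.73  1.41]
[0.00051149 0.00076383 0.08331313] 0.08331330149994376
```

View pics/s11.png

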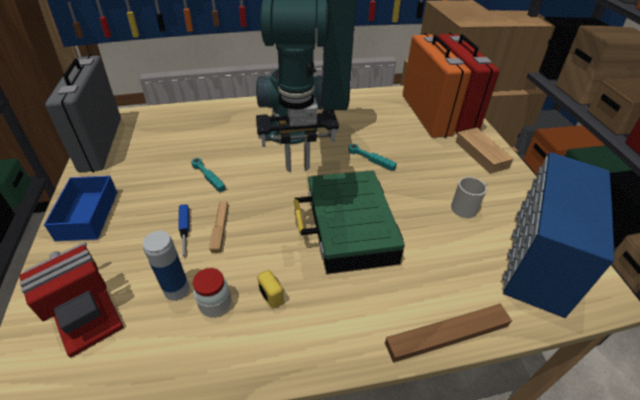

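The lid stays shut (case (355,220), handle (300,215)), the gripper is clear, and the other things are where they were. I hand in.

```bash
python3 -c "
from bench import robot
print(robot.close_job())"
```

```text
the job is handed in; nothing more can be done
None
```

The ratchet is back in the orange bay and the lid is shut; I handed the job in at about 20 s of the 54 s allowed, and no verdict is reported.

- **Ratchet:** I gripped the red-handled ratchet, lowered it into the bay and let go with the lid still at about 1.6 rad. Afterwards its grip measured about (0.500, 0.067), which puts its centre point within about 5 mm of the bay's middle line across and within about 10 mm along.
- **Lid:** I held it by the handle all the way down at about 0.2 rad/s.
- **Last checks:**
  - The lid's top is level to about 0.001 rad and 83 mm above the bench.
  - It stayed shut after release.
  - The gripper is well clear of everything.
  - The bystanders look unmoved in the final picture; I did not measure them.
- **Disagreement:** at first the hand felt no seating force at the shut pose. Pressing about 3 mm further gave 11.7 N with no more travel, so the lid was seated. Sideways force of up to about 9 N showed up on the wrist during that press.

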